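# Flush a leaf-litter incubation box with its lid pump

## Task

Flush the air in the incubation box with the orange pump: push the orange pump head in its lid all the way down to its stop, keep it down for about a second, then let it come fully back up and take the hand away. Do not press the blue pump, and leave both pump boxes standing where they are.

Things in the scene. Friction and masses are not known exactly. Their poses are not given: they have to be found in the camera images.
- orange_pump_top (a point): Centre of the top of the orange pump head: a flat disc 48 mm across, 10 mm thick, on a steel stem over a 52 mm grey collar in the middle of a white box's lid. The box is loose, 0.5 to 1 kg, 190 x 110 mm, lid top 107 mm above the table. This point is 147 mm above the table with the pump up, 129 mm fully down. z axis up, x axis along the 190 mm side.
- orange_pump (a joint): Stroke of the orange pump head, straight down: 0 = fully up (where its spring returns it), 0.018 m = fully down on its stop. The spring needs 4 N to start and 10 N at the stop; a rigid stop follows. It does not latch: it rises again as it is let go.
- blue_pump_top (a point): Centre of the top of the blue pump head on a second box, the same but for the colour. Not to be pressed. The two boxes stand to the robot's left and right, either way round, heads 250 mm or more apart. Beyond them stand an open white box of brown leaves, a lidded white box without a pump and an amber jar, none over 110 mm tall.
- blue_pump (a joint): Stroke of the blue pump head: 0 = fully up, 0.018 m = fully down.
Not all that is in view belongs to the job. What is shaped like the part that bears orange_pump_top but red or yellow is not meant.

How it is judged:
By the outcome, as a careful person would: the job done as asked, in the order asked, and still so for the second after the job is handed in, with the robot touching nothing.
It also fails if it takes over 35 s, if anything falls off the work surface, if the arm or the gripper's body presses on something with over 40 N, if the wrist force passes 120 N, or if a joint passes its speed limit or range.

## Robot

A 6-joint arm with a two-finger parallel gripper is mounted at the origin on the work surface. World frame = base frame: x ahead of the robot, y to its left, z up, the work surface at z = 0. Lengths are in m, angles in rad, forces in N, time in s.
With the tool pointing down it reaches from about 0.375 to 0.9 m from the base axis. Payload 3.1 kg.
Tool frame: the origin (TCP) lies midway between the tips of the shut fingers; the grasp point (between the pads) lies 19 mm behind it; x points along the fingers, z is the direction in which the jaws open and shut, and the axes are right-handed (so a half turn about x gives the same grasp; the last joint's range is limited). The gripper opens to 85 mm and grips with 20 to 120 N. Pads are 22 mm wide; open, the fingers measure 114 mm over their backs; the gripper's body (76 mm by 85 mm) begins 54 mm behind the grasp point. The pads swing forward as they close: fully open they stand 13 mm farther back than shut.
Start: joints at [-1.492, 0.527, 1.433, -0, 1.181, -0.178], TCP at [0.159, -0.604, 0.231] pointing down, gripper open.
Joint ranges: [-3.08, 3.08], [-0.75, 2.2], [0.22, 2.44], [-1.43, 4.57], [0, 2.65], [-2.85, 2.85]. Speed limits (rad/s): [2.79, 2.79, 3.14, 3.14, 3.14, 3.14].

## Interface

Orientations are given as a unit quaternion [x, y, z, w].
In Python, from station import status, snapshot, camera_params, ticket gives the robot as it stands.
- The arm moves only by the tool arm_command, never from a script. Its argument "series" is a list that holds one entry, the list of rows, each a list of 4 numbers: the shift along the tool's x, y, z in mm, then the turn about the tool's x in rad. A call has 1 to 10 rows; each row shifts and turns the commanded pose from where the row before left it, along the tool's axes as they then stand; what a row does not reach is not made up. A row lasts 1/10 s, in which the tool goes at most 50 mm and 8.59 degrees, less where a joint would pass 70% of its speed; a pose out of reach is approached as far as the arm can. A call is refused whole if a number of a shift passes 50 or a number of a turn 0.15, either way. A call with a gripper value outside its range is refused whole. "jaw" is the opening in per cent of the stroke, from 0 (shut) to 100 (fully open), set as the call begins (left out, the last holds). The fingers move at their own pace and stop on an object; "force" is the grip in N (left out, the last holds). Time passes only in rows, so rows that do not move let the fingers close. It gives the time, the measured TCP pose, the force and the opening at its end, in the units of the state.
- status.sense(): the state, without advancing time (a new reading comes with each control period).
- snapshot(name): name is "side" or "top"; returns the picture (384x512x3 uint8, red, green, blue); there is no depth.
- camera_params(name): a dict with "fovy" (degrees; the focal length in pixels is half the picture's height over the tangent of half this angle, whatever the lens; pixels are square), "cx", "cy" (the principal point, pixels), "extrinsics" (4x4, takes a point from camera to world coordinates). Camera axes: x right, y down, z forward; pixel columns grow to the right and rows downward; lengths in m; the calibration is good to about 2 mm. A picture is of the moment at which its call begins. camera_params takes no time and is no camera call.
- ticket.sign_off(): hands the job in, once; it reports no verdict.
The state is a dict: "t": time; "q": joint angles; "qd": joint speeds; "tau": joint torques, N m; "tcp_pos": TCP position; "tool_rot": TCP orientation; "force": force on the tool from outside, world axes, zero at the start; "ft_torque": the same for the moment, N m; "finger_gap": opening from 0.0 (shut) to 1.0 (fully open).
Only numpy, scipy, OpenCV 4.12 (cv2) and the standard library are available. Lean on these libraries where they do the work, as an engineer would, in place of code of your own. Each camera call takes 0.05 s, during which the arm holds its last target. There are 200 camera calls.

## Working session

There is one attempt and no reset: what is moved stays moved. The work goes in short steps, Python scripts to look and compute and a tool call to move; the robot and the scene stay as the last step left them, time stands still between calls to the robot, and variables do not carry over. Pictures are saved under pics/ and viewed, about 8 in all and at most 12, crops included, and the job is handed in when it is done.

Besides the shell and the picture viewer there is one more tool, called as name([rows], argument=value, ...), one row to a line, values as JSON. arm_command: Moves the arm, as the interface text tells. Its arguments: {"type":"object","properties":{"series":{"type":"array"},"jaw":{"type":"number"},"force":{"type":"number"}},"required":["series"]}

```bash
ls; mkdir -p pics; python3 - <<'E'
from station import status,snapshot,camera_params
import cv2
for n in("side","top"):
    cv2.imwrite(f"pics/{n}0.png",snapshot(n)[:,:,::-1]); p=camera_params(n); print(n,p)
print(status.sense())
E
```

```text
pics
side {'fovy': 55.72339203057835, 'cx': 253.01515738301305, 'cy': 189.26654980656312, 'extrinsics': array([[-0.95286351, -0.21460057,  0.2144708 ,  0.18754964],
       [-0.30294311,  0.63421694, -0.7113328 ,  0.56289804],
       [ 0.01663141, -0.74277552, -0.66933395,  0.73153234],
       [ 0.        ,  0.        ,  0.        ,  1.        ]])}
top {'fovy': 48.468338410782884, 'cx': 258.3003237776623, 'cy': 193.05848995331016, 'extrinsics': array([[ 0.01189542, -0.99725136,  0.0731316 ,  0.32940416],
       [-0.99971941, -0.01036282,  0.02130059, -0.10362883],
       [-0.0204842 , -0.07336446, -0.99709481,  1.1867764 ],
       [ 0.        ,  0.        ,  0.        ,  1.        ]])}
{'t': 0.1, 'q': array([-1.49251095e+00,  5.28369808e-01,  1.43380284e+00, -1.84743331e-06,
        1.18140268e+00, -1.78509996e-01]), 'qd': array([ 1.02543317e-03, -1.22625816e-03, -2.24542486e-03,  2.20601921e-03,
       -6.50095119e-05,  9.30790146e-04]), 'tau': array([ 3.62812152e-04, -4.43301952e+01, -1.78586447e+01, -2.66443240e-04,
        3.85653373e-03,  8.37596701e-06]), 'tcp_pos': array([ 0.15870855, -0.60383228,  0.23042444]), 'tool_rot': array([ 0.43238063,  0.5603773 , -0.4313417 ,  0.55943597]), 'force': array([ 0.91214467, -0.21448977,  0.45979358]), 'ft_torque': array([-0.03882435,  0.00822175, -0.02704281]), 'finger_gap': 1.001904314908455}
```

View pics/top0.png

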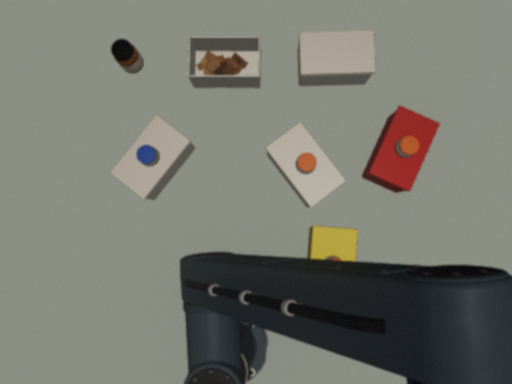

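View pics/side0.png

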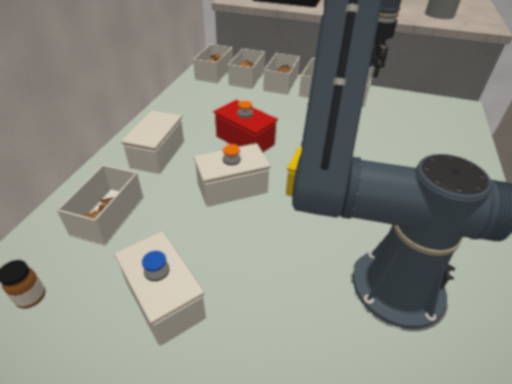

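The top view shows the white box with the orange head at about (307,162). The blue head is at (147,155), and red and yellow decoys are at (408,147) and (333,260). In the side view the target head is at about (232,151).

```bash
cat > h.py <<'E'
import numpy as np,cv2
from station import camera_params
def ray(n,u,v):
    p=camera_params(n);f=192/np.tan(np.radians(p["fovy"]/2));E=p["extrinsics"]
    d=E[:3,:3]@[(u-p["cx"])/f,(v-p["cy"])/f,1];return E[:3,3],d
def at(n,u,v,z):
    o,d=ray(n,u,v);return o+d*(z-o[2])/d[2]
def tri(a,b):
    A=[];B=[]
    for n,p in(("top",a),("side",b)):
        o,d=ray(n,*p);d/=np.linalg.norm(d);M=np.eye(3)-np.outer(d,d);A.append(M);B.append(M@o)
    x=np.linalg.solve(sum(A),sum(B));return x,[np.linalg.norm(A[i]@x-B[i]) for i in(0,1)]
def blob(img,seed,lo,hi):
    m=cv2.inRange(cv2.cvtColor(img,cv2.COLOR_BGR2HSV),lo,hi)
    n,l,s,c=cv2.connectedComponentsWithStats(m)
    i=min(range(1,n),key=lambda k:np.hypot(*(c[k]-seed))+(1e3 if s[k,4]<30 else 0));return c[i],s[i]
E
python3 - <<'E'
from h import *
t=cv2.imread("pics/top0.png");s=cv2.imread("pics/side0.png")
for nm,a,b,lo,hi in(("orange",(307,162),(232,151),(3,150,80),(18,255,255)),("blue",(147,155),(155,262),(105,120,50),(130,255,255)),("red",(408,147),(245,106),(5,180,80),(18,255,255))):
    A,sa=blob(t,a,lo,hi);B,sb=blob(s,b,lo,hi);print(nm,A,sa,B,sb,tri(A,B),at("top",*A,.147),at("side",*B,.142))
for c in((301,123),(266,152),(345,180),(311,206)):print(at("top",*c,.107))
E
```

```text
orange [306.21399177 161.90534979] [298 154  18  17 243] [231.49700599 148.82035928] [224 142  15  14 167] (array([ 0.4825455 , -0.19843155,  0.14587542]), [np.float64(0.0011409961916528674), np.float64(0.0011409961916528336)]) [ 0.48348623 -0.19802349  0.147     ] [ 0.48333575 -0.20361633  0.142     ]
blue [145.75       153.98333333] [137 146  18  17 240] [153.63478261 260.85507246] [143 251  22  20 345] (array([0.50028256, 0.20006054, 0.14013297]), [np.float64(0.0006129050393486192), np.float64(0.0006129050393486091)]) [0.49973318 0.19833261 0.147     ] [0.49866553 0.20107973 0.142     ]
red [409.67931034 144.52758621] [400 135  20  20 290] [243.74117647 104.71764706] [237 102  14   7  85] (array([ 0.5311816 , -0.45313627,  0.13854764]), [np.float64(0.0009791884218745576), np.float64(0.0009791884218745906)]) [ 0.52860655 -0.4505506   0.147     ] [ 0.53016651 -0.44711309  0.142     ]
[ 0.5898816  -0.18794234  0.107     ]
[ 0.51402694 -0.0989935   0.107     ]
[ 0.44406046 -0.29989748  0.107     ]
[ 0.37719722 -0.2141348   0.107     ]
```

```bash
cat >> h.py <<'E'
from scipy.spatial.transform import Rotation as R
from station import status
def rel(p):
    s=status.sense();m=R.from_quat(s["tool_rot"])
    print("t",s["t"],"tcp",s["tcp_pos"].round(4),"F",s["force"].round(2),"rel mm",(m.inv().apply(np.array(p)-s["tcp_pos"])*1e3).round(1))
    return m.as_matrix().round(3)
E
python3 -c "
from h import *
print(rel([.4825,-.199,.187]))"
```

```text
t 0.1 tcp [ 0.1587 -0.6038  0.2304] F [ 0.91 -0.21  0.46] rel mm [  44.2  416.  -309.2]
[[-0.     0.967  0.254]
 [ 0.002  0.254 -0.967]
 [-1.     0.    -0.002]]
```

arm_command([
  [[0,20,-15,0],[0,20,-15,0],[0,20,-15,0],[0,20,-15,0],[0,20,-15,0],[0,20,-15,0],[0,20,-15,0],[0,20,-15,0],[0,20,-15,0],[0,20,-15,0]],
], jaw=0, force=60)

```text
t: 1.1
tcp_pos: [0.3145, -0.4074, 0.231]
tool_rot: [0.432, 0.56, -0.432, 0.56]
force: [0.4, 0.3, -0.2]
finger_gap: 0.003
```

arm_command([
  [[0,20,-15,0],[0,20,-15,0],[0,20,-15,0],[0,20,-15,0],[0,20,-15,0],[0,20,-15,0],[0,20,-15,0],[0,20,-15,0],[0,20,-15,0],[0,20,-15,0]],
])

```text
t: 2.1
tcp_pos: [0.4698, -0.2117, 0.231]
tool_rot: [0.432, 0.56, -0.432, 0.56]
force: [0.6, -0.3, 0.0]
finger_gap: 0.002
```

```bash
python3 -c "
from h import *
rel([.4825,-.199,.187])
from station import snapshot
t=snapshot('top')[:,:,::-1];s=snapshot('side')[:,:,::-1]
cv2.imwrite('pics/c1.png',np.hstack([cv2.resize(t[90:250,220:380],(400,400)),cv2.resize(s[60:220,160:320],(400,400))]))"
```

```text
t 2.1 tcp [ 0.4698 -0.2117  0.231 ] F [ 0.61 -0.34  0.01] rel mm [44.  15.6 -9. ]
```

View pics/c1.png

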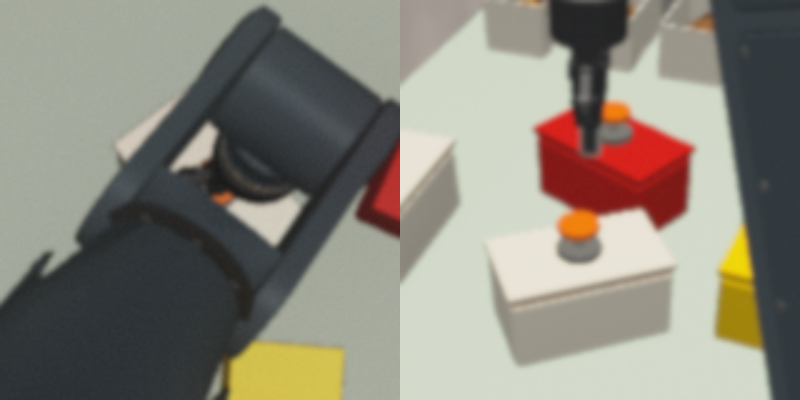

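The crop shows the shut fingers above the orange head and clear of everything, with the box undisturbed. Next I centre over the head and descend to 10 mm above it.

arm_command([
  [[0,8,-4,0],[0,8,-5,0],[15,0,0,0],[15,0,0,0],[15,0,0,0],[15,0,0,0],[14,0,0,0],[0,0,0,0]],
])

```text
t: 3.0
tcp_pos: [0.4814, -0.1996, 0.1556]
tool_rot: [0.432, 0.561, -0.432, 0.558]
force: [-1.6, 0.1, 0.7]
finger_gap: -0.001
```

```bash
python3 -c "
from h import *
rel([.4825,-.199,.129])
from station import snapshot
s=snapshot('side')[:,:,::-1]
cv2.imwrite('pics/c2.png',cv2.resize(s[90:210,170:330],(800,600)))"
```

```text
t 3.0 tcp [ 0.4814 -0.1996  0.1556] F [-1.63  0.12  0.65] rel mm [26.6  1.3 -0.2]
```

View pics/c2.png

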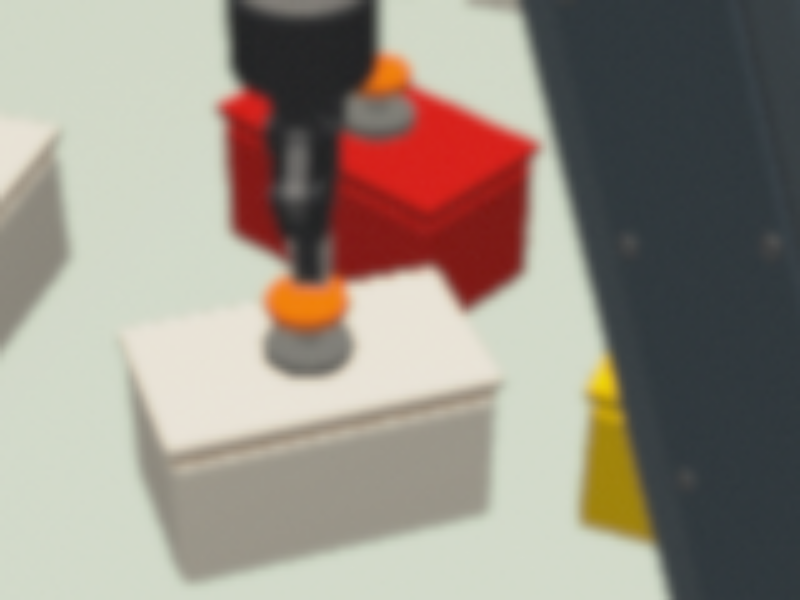

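The tip is in line with the disc at about (310,280) in the crop, about 9 mm above it. Now I press, using the force reading.

arm_command([
  [[4,0,0,0],[4,0,0,0],[4,0,0,0],[3,0,0,0],[3,0,0,0],[2,0,0,0],[2,0,0,0],[0,0,0,0]],
])

```text
t: 3.85
tcp_pos: [0.4831, -0.2003, 0.136]
tool_rot: [0.432, 0.559, -0.432, 0.56]
force: [-0.8, 0.5, 6.9]
finger_gap: 0.004
```

arm_command([
  [[2,0,0,0],[2,0,0,0],[1,0,0,0],[1,0,0,0],[0,0,0,0]],
])

```text
t: 4.35
tcp_pos: [0.4831, -0.2003, 0.1304]
tool_rot: [0.432, 0.559, -0.432, 0.561]
force: [-1.3, 0.4, 9.4]
finger_gap: 0.0
```

arm_command([
  [[1,0,0,0],[1,0,0,0],[0,0,0,0]],
])

```text
t: 4.65
tcp_pos: [0.4831, -0.2003, 0.129]
tool_rot: [0.432, 0.559, -0.432, 0.561]
force: [-2.5, 1.0, 12.6]
finger_gap: -0.001
```

arm_command([
  [[0.5,0,0,0],[0.5,0,0,0],[0,0,0,0]],
])

```text
t: 4.95
tcp_pos: [0.4831, -0.2004, 0.129]
tool_rot: [0.432, 0.559, -0.432, 0.561]
force: [-3.8, 1.4, 19.2]
finger_gap: -0.001
```

The force rises from 12.6 to 19.2 N while z stays at 0.129, so the head is on its stop. I hold it for a second.

arm_command([
  [[0,0,0,0],[0,0,0,0],[0,0,0,0],[0,0,0,0],[0,0,0,0],[0,0,0,0],[0,0,0,0],[0,0,0,0]],
])

```text
t: 5.75
tcp_pos: [0.4831, -0.2004, 0.129]
tool_rot: [0.432, 0.559, -0.432, 0.561]
force: [-3.7, 0.8, 20.3]
finger_gap: -0.002
```

arm_command([
  [[-3,0,0,0],[-3,0,0,0],[-3,0,0,0],[-3,0,0,0],[-4,0,0,0],[-4,0,0,0],[-5,0,0,0],[-8,0,0,0],[-15,0,0,0],[-20,0,0,0]],
])

```text
t: 6.75
tcp_pos: [0.4818, -0.1994, 0.194]
tool_rot: [0.432, 0.561, -0.432, 0.559]
force: [-0.2, 0.2, 0.2]
finger_gap: 0.004
```

arm_command([
  [[-20,0,0,0],[-15,0,0,0],[0,0,0,0],[0,0,0,0]],
])

```text
t: 7.15
tcp_pos: [0.4824, -0.1998, 0.2292]
tool_rot: [0.432, 0.56, -0.432, 0.56]
force: [0.5, -0.3, -0.4]
finger_gap: -0.001
```

```bash
python3 - <<'E'
from h import *
from station import snapshot
rel([.4825,-.199,.147])
s=np.ascontiguousarray(snapshot('side')[:,:,::-1]); s0=cv2.imread("pics/side0.png")
for im in(s0,s): print([blob(im,b,lo,hi)[0].round(2) for b,lo,hi in(((231,149),(3,150,80),(18,255,255)),((154,261),(105,120,50),(130,255,255)))])
d=cv2.absdiff(s,s0)[130:215,185:280];print("diff near box mean/max",d.mean(),d.max())
cv2.imwrite("pics/c3.png",np.hstack([cv2.resize(x[90:210,180:290],(390,425)) for x in(s0,s)]))
E
```

```text
t 7.15 tcp [ 0.4824 -0.1998  0.2292] F [ 0.49 -0.26 -0.43] rel mm [82.2  0.3 -0.7]
[array([231.5 , 148.82]), array([153.63, 260.86])]
[array([231.47, 148.83]), array([153.63, 260.86])]
diff near box mean/max 24.280743034055728 32
```

View pics/c3.png

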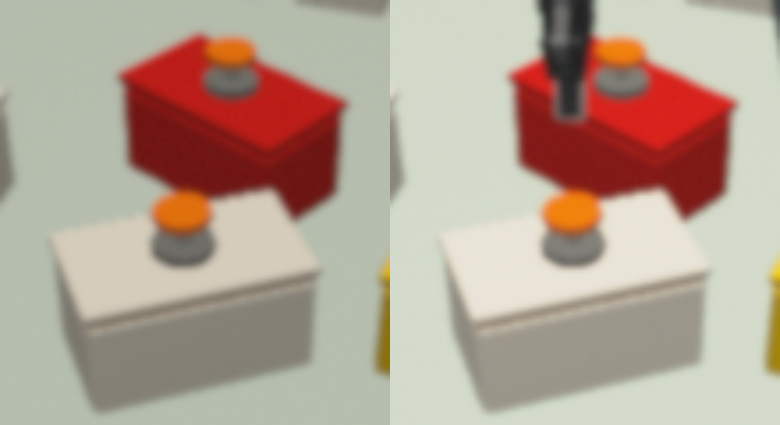

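The before and after crops match apart from brightness: the head is fully up, the box has not moved, and the fingers are well clear.

```bash
python3 -c "
from station import ticket;print(ticket.sign_off())"
```

```text
the job is handed in; nothing more can be done
None
```

I pressed the orange pump on the white box down to its stop, held it about a second, let it come back up, and handed the job in at about 7.2 s of robot time.

- **Press:** The fingers were shut and centred on the head. At the stop the force rose from 12.6 to about 20 N while the tip stayed at 0.129 m, the given height for fully down. It stayed there about 1.1 s.
- **After release:** I withdrew the tip to 82 mm above the head, and the measured force is about zero.
- **Final picture:** In the side view the orange and blue heads are within 0.05 px of where they started, so the orange head is fully up. The orange box also looks unmoved. I never approached the blue pump.
- **Check that disagreed:** The raw picture difference around the orange box averaged 24 grey levels. I put this down to a change in overall brightness, because the outlines match.

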